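# Vent and crack the vacuum desiccator

## Task

The small round vacuum desiccator is still pumped down, so first turn the stopcock on its side a quarter turn until its black handle lies in line with the hose nozzle and air is let in. Then pull the lid straight up by its knob until the sticky gasket lets go, without jerking it away (it must never rise more than about 5 cm), and stop with a gap of about 2 cm all round between lid and rim. Finish while you are still holding the lid level and still over its rim, with the stopcock left open; do not disturb the bottle, the dish or the tweezers standing around.

Things in the scene. Friction and masses are not known exactly. Their poses are not given: they have to be found in the camera images.
- desiccator: clear round bowl with a thick flange of 160 mm diameter, flange top 80 mm above the desk, fixed firmly to the desk; origin at the centre of its underside, z up; the stopcock sticks out of its side towards its -y. A monitor stands close behind it; its screen, lower edge about 125 mm above the desk, runs from behind the desiccator forward to the left, so come from the robot's side
- rim (a point): centre of the top of the bowl's flange, where the lid seats
- vent_cock (a joint): angle of the stopcock's handle in rad: near 0 shut (bar crosswise to the nozzle, along the desiccator's x), grows counter-clockwise seen from above, stop at 1.57 fully open (bar in line with the nozzle, along the desiccator's y). It stays where it is left and takes less than 0.15 N m to turn. While it is shut or only half turned the vacuum locks the lid down
- vent_grip (a point): point on the upright axis of the stopcock, 10 mm above the underside of its black bar handle (bar 50 mm long along its own x, 9 mm wide, 16 mm high; this point turns with it); 82 mm above the desk, 152 mm from the desiccator's axis; the valve body below reaches up to 62 mm above the desk
- lid: round clear lid, 160 mm diameter, loose, 0.45 kg; origin at the centre of the underside of its flange, z up. A round plug hangs 20 mm below it in the bowl's mouth. Once the stopcock is open, the gasket holds it with a force that rises to a peak of about 15 to 23 N (weight included) when the lid is about 5 mm up and is gone by 10 mm; above that only the weight is felt
- lid_seat (a point): centre of the underside of the lid's flange: coincides with point rim when the lid is shut; its height above point rim is the gap
- lid_knob (a point): centre of the lid's black round knob, 32 mm diameter, 26 mm tall (17 mm of it full width), 52 mm above the underside of the lid's flange; the dome below it reaches up to 24 mm above that underside
- mount_bottle_mid (a point): centre of a small brown bottle, 26 mm wide, 62 mm tall, standing to the left of the desiccator; to be left alone
- dish_mid (a point): centre of a flat lidded dish, 62 mm wide, 14 mm tall, to the left of the desiccator; to be left alone
- tweezers_mid (a point): centre of steel tweezers, 124 mm long, 8 mm tall, lying in front of the desiccator; to be left alone
Things that resemble listed ones, but are neither listed nor needed, are in the scene too. Of the things shaped like the lid, the clear one is meant.

How it is judged:
By the outcome, as a careful person would: the job done as asked, in the order asked, and still so for the second after the job is handed in, while the arm keeps its last pose, push and grip.
It also fails if it takes over 58 s, if anything falls off the work surface, if the arm or the gripper's body presses on something with over 40 N, if the wrist force passes 120 N, or if a joint passes its speed limit or range.

## Robot

A 6-joint arm with a two-finger parallel gripper is mounted at the origin on a cart in front of the work surface, level with it; the furniture and walls round the work are solid. World frame = base frame: x ahead of the robot, y to its left, z up, the work surface at z = 0. Lengths are in m, angles in rad, forces in N, time in s.
With the tool pointing down it reaches from about 0.3 to 0.825 m from the base axis. Payload 5.4 kg.
Tool frame: the origin (TCP) lies at the very end of the fingers, on their centre line; the grasp point (between the pads) lies 19 mm behind it; z points along the fingers, x is the direction in which the jaws open and shut, and the axes are right-handed (so a half turn about z gives the same grasp; the last joint's range is limited). The gripper opens to 92 mm and grips with 3 to 60 N. Pads are 20 mm wide; open, the fingers measure 128 mm over their backs; the gripper's body (75 mm by 189 mm) begins 69 mm behind the grasp point.
Start: joints at [0.911, 0.158, 1.597, -0, 1.386, -0.21], TCP at [0.25, 0.518, 0.215] pointing down, gripper open.
Joint ranges: [-2.91, 2.91], [-0.94, 2.29], [0.18, 2.7], [-1.29, 4.43], [0.17, 2.64], [-3, 3]. Speed limits (rad/s): [2.57, 2.57, 3.14, 3.14, 3.14, 3.14].

## Interface

Orientations are given as a rotation vector (axis times angle).
In Python, from workcell import bot gives the robot as it stands. Calls block until the motion is done:
- bot.goto(position, orientation): joint-space move of the TCP to a pose.
- bot.line_to(position, rot=None, max_speed=0.15): straight line of the TCP; rot=None keeps the orientation; max_speed is the mean speed in m/s.
- bot.set_joints(angles): joint-space move.
- bot.set_gripper(opening, newtons=None): opening from 0.0 (shut) to 1.0 (fully open); newtons is the grip in N (None keeps the last); returns when the fingers have stopped.
- bot.hold(seconds).
- bot.inverse_kinematics(position, orientation): joint angles nearest the present ones, or None.
- bot.read_camera(name): name is "scene" or "top" or "wrist"; returns a dict with "pixels" (400x640x3 uint8, blue, green, red), "fx", "fy", "cx", "cy" (pixels), "R" (3x3) and "t" (3): a world point X has camera coordinates R X + t. Camera axes: x right, y down, z forward; pixel columns grow to the right and rows downward; lengths in m; the calibration is good to about 2 mm. A picture is of the moment at which its call begins. There is no depth.
A pose or a line that the arm cannot do raises bot.MotionError and nothing moves.
- bot.job_done(): hands the job in, once; it reports no verdict.
Readings, each from a call of its own:
- bot.current_clock(): time.
- bot.current_joints(): joint angles.
- bot.current_joint_vel(): joint speeds.
- bot.current_effort(): joint torques, N m.
- bot.current_ee_pos(): TCP position.
- bot.current_tool_rot(): TCP orientation.
- bot.current_contact_force(): force on the tool from outside, world axes, zero at the start.
- bot.current_ft_torque(): the same for the moment, N m.
- bot.current_opening(): opening from 0.0 (shut) to 1.0 (fully open).
Only numpy, scipy, OpenCV 4.12 (cv2) and the standard library are available. Lean on these libraries where they do the work, as an engineer would, in place of code of your own. Each camera call takes 0.05 s, during which the arm holds its last target.

## Working session

There is one attempt and no reset: what is moved stays moved. The work goes in short steps, each a Python script; the robot and the scene stay as the last script left them, time stands still between calls to the robot, and variables do not carry over. Pictures are saved under pics/ and viewed, and the job is handed in when it is done.

```bash
mkdir -p pics; ls; python3 - <<'E'
from workcell import bot
import cv2,numpy as np
for n in ("scene","top","wrist"):
    d=bot.read_camera(n); cv2.imwrite(f"pics/{n}0.png",d["pixels"])
    print(n,d["fx"],d["cx"],d["cy"],(-d["R"].T@d["t"]).round(3),d["R"].round(3).tolist())
print(bot.current_clock(),bot.current_tool_rot(),bot.current_contact_force())
E
```

```text
pics
scene 459.180259757086 322.25424492163165 197.7946198260308 [-0.095 -0.367  0.769] [[0.486, -0.874, 0.018], [-0.614, -0.356, -0.705], [0.622, 0.332, -0.709]]
top 450.406991818431 318.935023616531 201.2717809056539 [ 0.369 -0.065  1.105] [[0.029, -0.999, -0.024], [-0.993, -0.026, -0.113], [0.112, 0.027, -0.993]]
wrist 313.0104545060384 322.09608404995663 198.41510758271548 [0.18  0.551 0.385] [[0.434, 0.901, -0.001], [0.867, -0.418, 0.271], [0.243, -0.119, -0.963]]
0.15 [ 2.66045852e+00  1.66988886e+00 -2.06194863e-03] [-0.56363695  0.70463453  0.03932806]
```

View pics/scene0.png

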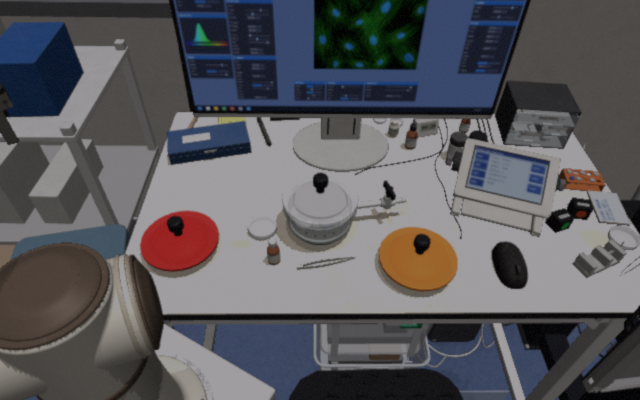

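View pics/top0.png

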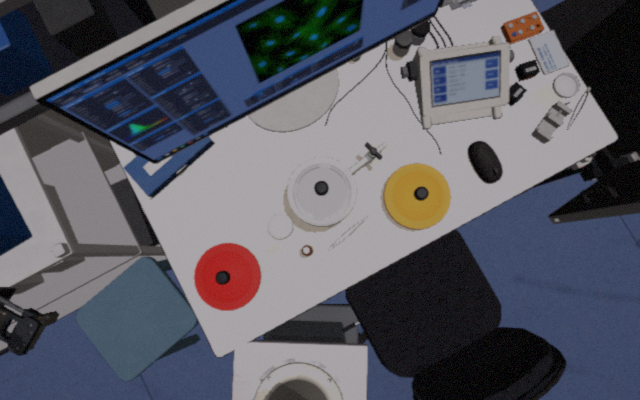

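View pics/wrist0.png

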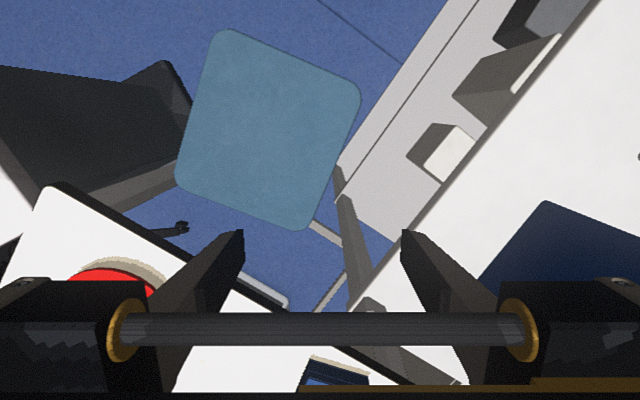

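The clear lid is at scene (320,205), with its knob at top (321,188). The red lid at top (228,276) and the orange one at (417,196) are decoys because they are opaque. The stopcock is at top (373,152). I'll enlarge to confirm.

```bash
python3 - <<'E'
import cv2,numpy as np
a=cv2.imread("pics/top0.png")[120:270,260:400]; b=cv2.imread("pics/scene0.png")[160:280,240:420]
a=cv2.resize(a,(500,536),interpolation=cv2.INTER_CUBIC)
b=cv2.resize(b,None,fx=4,fy=4,interpolation=cv2.INTER_CUBIC)
cv2.imwrite("pics/cropt.png",a);cv2.imwrite("pics/crops.png",b)
for n,(x0,y0,x1,y1) in (("top",(290,130,400,215)),("scene",(300,165,410,215))):
    im=cv2.imread(f"pics/{n}0.png"); m=(im.max(2)<65).astype(np.uint8); 
    k=np.zeros_like(m);k[y0:y1,x0:x1]=m[y0:y1,x0:x1]
    N,l,s,c=cv2.connectedComponentsWithStats(k)
    for i in range(1,N):
        if s[i,4]>15:
            ys,xs=np.where(l==i);w,v=np.linalg.eigh(np.cov(np.c_[xs,ys].T)); print(n,s[i],c[i],w,v[:,1])
E
```

```text
top [366 143  15  16  70] [372.58571429 151.07142857] [ 1.56125377 31.67974002] [0.7051208 0.7090872]
top [315 181  13  14 143] [320.93006993 187.77622378] [10.9380704  12.27418213] [-0.02234158  0.9997504 ]
scene [313 173  15  20 219] [319.98173516 181.91324201] [13.23394321 24.39577486] [-0.0346848  0.9993983]
scene [384 181  11  19 119] [388.88235294 191.01680672] [ 4.01493731 25.53014174] [0.3992032  0.91686248]
```

View pics/cropt.png

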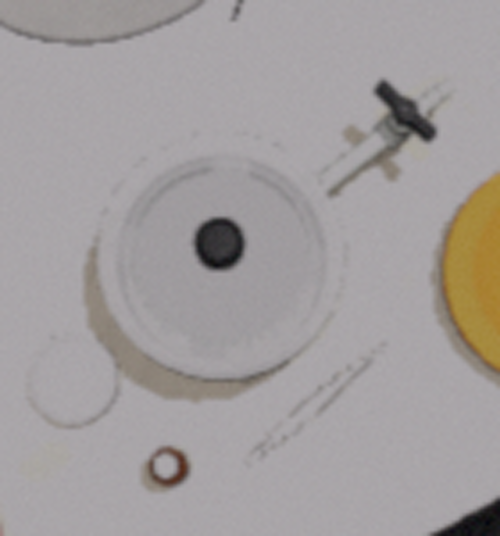

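View pics/crops.png

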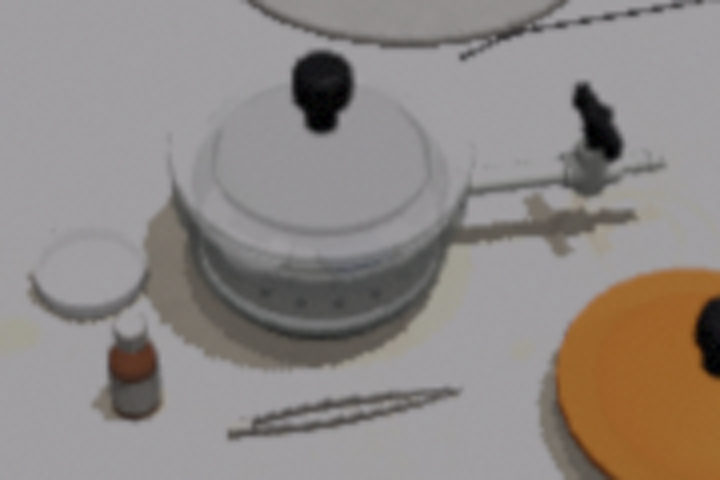

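The enlarged crops confirm it: a clear lid with a black knob, and a black bar lying crosswise on the stopcock at top (372.6,151). Next I'll compute positions.

```bash
cat > h.py <<'E'
from workcell import bot
import cv2,numpy as np
from scipy.spatial.transform import Rotation as Ro
def ray(d,u,z):
    C=-d["R"].T@d["t"]; v=d["R"].T@np.array([(u[0]-d["cx"])/d["fx"],(u[1]-d["cy"])/d["fy"],1.])
    return C+v*(z-C[2])/v[2]
def tri(cs,us):
    A=np.zeros((3,3));b=np.zeros(3)
    for d,u in zip(cs,us):
        C=-d["R"].T@d["t"]; v=d["R"].T@np.array([(u[0]-d["cx"])/d["fx"],(u[1]-d["cy"])/d["fy"],1.]);v/=np.linalg.norm(v)
        P=np.eye(3)-np.outer(v,v);A+=P;b+=P@C
    return np.linalg.solve(A,b)
def rot(yaw): # tool x at yaw in world, z down
    return Ro.from_matrix(np.array([[np.cos(yaw),np.sin(yaw),0],[np.sin(yaw),-np.cos(yaw),0],[0,0,-1]])).as_rotvec()
E
python3 - <<'E'
from h import *
t=bot.read_camera("top");s=bot.read_camera("scene")
k=(320.9,187.8);c=(372.6,151.1)
print("knob top",ray(t,k,.143),"scene",ray(s,(320,181.9),.132),tri([t,s],[k,(320,181.9)]))
print("cock",ray(t,c,.086),ray(s,(388.9,191),.082),tri([t,s],[c,(388.9,191)]))
K=ray(t,k,.143)[:2];V=ray(t,c,.086)[:2];d=V-K;print("dist",np.hypot(*d),"dir -y deg",np.degrees(np.arctan2(d[1],d[0])))
e=np.array([.705,.709])*6
a=ray(t,np.array(c)+e,.088)-ray(t,np.array(c)-e,.088);print("bar deg",np.degrees(np.arctan2(a[1],a[0])))
for r in [(280.5,226.5),(306.5,251),(331,247),(367,216)]: print(r,ray(t,r,.01))
print(Ro.from_rotvec(bot.current_tool_rot()).as_matrix().round(2).tolist())
E
```

```text
knob top [ 0.50726888 -0.04258027  0.143     ] scene [ 0.5005355  -0.04293655  0.132     ] [ 0.50896803 -0.04051684  0.12415358]
cock [ 0.60367139 -0.15774688  0.086     ] [ 0.59694992 -0.15946536  0.082     ] [ 0.60596066 -0.15787725  0.07374206]
dist 0.15018917580859786 dir -y deg -50.06831177438702
bar deg -134.69561624916145
(280.5, 226.5) [0.42870686 0.05629891 0.01      ]
(306.5, 251) [ 0.37120339 -0.00897319  0.01      ]
(331, 247) [ 0.38250207 -0.06793682  0.01      ]
(367, 216) [ 0.45996981 -0.15350878  0.01      ]
[[0.43, 0.9, -0.0], [0.9, -0.43, -0.0], [-0.0, -0.0, -1.0]]
```

```bash
python3 - <<'E'
from h import *
s=bot.read_camera("scene")
for u in [(192,110),(300,115),(400,116),(492,115)]: print(u,ray(s,u,.125).round(3))
V=np.array([.603,-.158,0])
for yaw in (-50,-45,-40,130,135,140,40,45,-135,-140,-130):
    r=rot(np.radians(yaw))
    for z in (.066,.13): 
        q=bot.inverse_kinematics(V+[0,0,z],r); print(yaw,z,None if q is None else np.round(q,2))
for yaw in range(-180,180,30):
    q=bot.inverse_kinematics(np.array([.505,-.042,.12]),rot(np.radians(yaw))); print(yaw,None if q is None else np.round(q,2))
E
```

```text
(192, 110) [0.573 0.353 0.125]
(300, 115) [0.688 0.117 0.125]
(400, 116) [ 0.807 -0.093  0.125]
(492, 115) [ 0.926 -0.285  0.125]
-50 0.066 [-0.45  0.43  1.57 -0.    1.14  0.42]
-50 0.13 [-0.45  0.35  1.54 -0.    1.25  0.42]
-45 0.066 [-0.45  0.43  1.57 -0.    1.14  0.34]
-45 0.13 [-0.45  0.35  1.54 -0.    1.25  0.34]
-40 0.066 [-0.45  0.43  1.57 -0.    1.14  0.25]
-40 0.13 [-0.45  0.35  1.54 -0.    1.25  0.25]
130 0.066 [-0.45  0.43  1.57 -0.    1.14 -2.72]
130 0.13 [-0.45  0.35  1.54 -0.    1.25 -2.72]
135 0.066 [-0.45  0.43  1.57 -0.    1.14 -2.81]
135 0.13 [-0.45  0.35  1.54 -0.    1.25 -2.81]
140 0.066 [-0.45  0.43  1.57 -0.    1.14 -2.89]
140 0.13 [-0.45  0.35  1.54 -0.    1.25 -2.89]
40 0.066 [-0.45  0.43  1.57 -0.    1.14 -1.15]
40 0.13 [-0.45  0.35  1.54 -0.    1.25 -1.15]
45 0.066 [-0.45  0.43  1.57 -0.    1.14 -1.24]
45 0.13 [-0.45  0.35  1.54 -0.    1.25 -1.24]
-135 0.066 [-0.45  0.43  1.57 -0.    1.14  1.91]
-135 0.13 [-0.45  0.35  1.54 -0.    1.25  1.91]
-140 0.066 [-0.45  0.43  1.57  0.    1.14  1.99]
-140 0.13 [-0.45  0.35  1.54  0.    1.25  1.99]
-130 0.066 [-0.45  0.43  1.57 -0.    1.14  1.82]
-130 0.13 [-0.45  0.35  1.54 -0.    1.25  1.82]
-180 [-0.32  0.08  1.88 -0.    1.18  2.82]
-150 [-0.32  0.08  1.88 -0.    1.18  2.3 ]
-120 [-0.32  0.08  1.88 -0.    1.18  1.77]
-90 [-0.32  0.08  1.88 -0.    1.18  1.25]
-60 [-0.32  0.08  1.88  0.    1.18  0.73]
-30 [-0.32  0.08  1.88 -0.    1.18  0.2 ]
0 [-0.32  0.08  1.88 -0.    1.18 -0.32]
30 [-0.32  0.08  1.88 -0.    1.18 -0.85]
60 [-0.32  0.08  1.88  0.    1.18 -1.37]
90 [-0.32  0.08  1.88 -0.    1.18 -1.89]
120 [-0.32  0.08  1.88 -0.    1.18 -2.42]
150 [-0.32  0.08  1.88  0.    1.18 -2.94]
```

```bash
python3 - <<'E'
from h import *
try: bot.line_to([.33,.2,.26],rot=rot(np.radians(0)),max_speed=.25)
except bot.MotionError as e:
    print(e); bot.goto([.33,.2,.26],rot(0))
bot.goto([.57,-.19,.22],rot(np.radians(-45)))
bot.set_gripper(.45,20)
d=bot.read_camera("wrist");cv2.imwrite("pics/w1.png",d["pixels"])
np.savez("w1.npz",**d)
print(bot.current_clock(),bot.current_ee_pos(),bot.current_contact_force())
E
```

```text
4.3667 [ 0.56997475 -0.19002265  0.21996231] [-0.59944062 -0.14499642 -0.32145649]
```

View pics/w1.png

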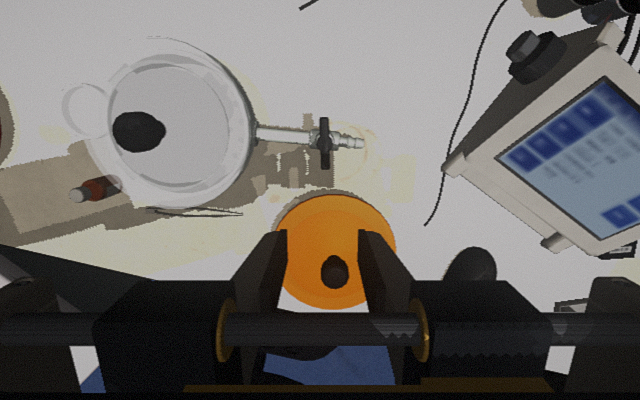

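The wrist view shows the black bar at about (325,142), crosswise to the nozzle, and the knob at about (139,131). I'll measure from this view.

```bash
python3 - <<'E'
from h import *
d=dict(np.load("w1.npz"));im=d["pixels"]
t=bot.read_camera("top")
m=(im.max(2)<60).astype(np.uint8)
for (x0,y0,x1,y1) in ((310,108,345,175),(105,100,175,160)):
    k=np.zeros_like(m);k[y0:y1,x0:x1]=m[y0:y1,x0:x1]
    n,l,s,c=cv2.connectedComponentsWithStats(k);i=1+s[1:,4].argmax()
    ys,xs=np.where(l==i);w,v=np.linalg.eigh(np.cov(np.c_[xs,ys].T));print(s[i],c[i],w,v[:,1])
    mu=c[i];e=v[:,1]*np.sqrt(w[1])*1.7
    z=.085 if x0==310 else .137
    P=ray(d,mu,z);a=ray(d,mu+e,z)-ray(d,mu-e,z);print(P,np.hypot(*a[:2]),np.degrees(np.arctan2(a[1],a[0])))
    print("tri",tri([d,t],[mu,(372.6,151.1) if x0==310 else (320.9,187.8)]))
cv2.imwrite("pics/w1c.png",cv2.resize(im[95:185,240:400],None,fx=4.5,fy=4.5,interpolation=cv2.INTER_CUBIC))
E
```

```text
[316 117  17  53 475] [324.02105263 144.09473684] [ 10.45975522 195.52025811] [0.04077841 0.99916821]
[ 0.6020995  -0.15955371  0.085     ] 0.04559058973709718 -132.5301284213522
tri [ 0.6025435  -0.15821152  0.0907851 ]
[ 113  112   52   40 1634] [137.55140759 131.19339045] [100.4254633  169.65969921] [-0.99397569 -0.10960073]
[ 0.5080337  -0.04363717  0.137     ] 0.03458766387019517 128.74532107449556
tri [ 0.50795824 -0.04289272  0.13629257]
```

View pics/w1c.png

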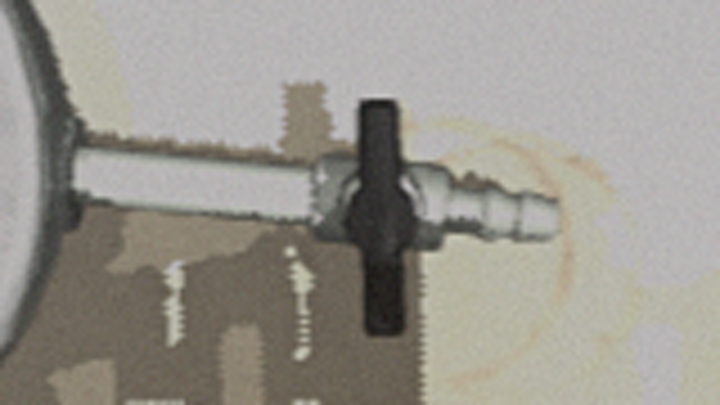

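```bash
python3 - <<'E'
from h import *
r=rot(np.radians(-44));V=np.array([.6025,-.1588,0])
bot.line_to(V+[0,0,.13],rot=r,max_speed=.15)
f0=np.array(bot.current_contact_force())
bot.line_to(V+[0,0,.069],max_speed=.08)
print(f0,np.array(bot.current_contact_force())-f0,bot.current_opening())
bot.set_gripper(0,15)
print(bot.current_opening()*92,np.array(bot.current_contact_force())-f0,bot.current_ft_torque())
d=bot.read_camera("wrist");cv2.imwrite("pics/w2.png",d["pixels"])
print(bot.current_clock(),bot.current_ee_pos())
E
```

```text
[-0.19571317 -0.43568905  0.85591488] [-0.48691717  0.12040241 -0.65806959] 0.4515980306176873
15.609654772251375 [ 3.41273995 -3.35399138 -1.50597755] [-0.53338816 -0.53301081  0.01381978]
6.7083 [ 0.60340855 -0.15954464  0.06946133]
```

View pics/w2.png

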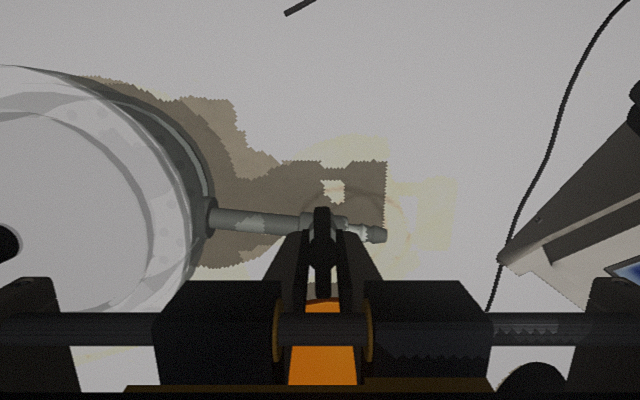

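The opening reads 15.6 mm, so the jaws hold the round hub of the handle, off-centre by about 1 mm. I'll re-centre, grip harder and try a small test turn.

```bash
python3 - <<'E'
from h import *
V=np.array([.6036,-.1598,.069])
bot.line_to(V,max_speed=.03)
print(bot.current_contact_force())
bot.set_gripper(0,30)
print(bot.current_opening()*92,bot.current_contact_force())
q=np.array(bot.current_joints())
for i in range(2):
    q[5]-=np.radians(12); bot.set_joints(q)
    print(np.round(bot.current_contact_force(),2),np.round(bot.current_ft_torque(),2),bot.current_opening()*92)
d=bot.read_camera("wrist");cv2.imwrite("pics/w3.png",d["pixels"][150:300,200:420])
t=bot.read_camera("scene");cv2.imwrite("pics/s3.png",cv2.resize(t["pixels"][130:260,300:460],None,fx=4,fy=4))
print(bot.current_clock(),bot.current_ee_pos())
E
python3 -c "
import cv2;cv2.imwrite('pics/w3b.png',cv2.resize(cv2.imread('pics/w3.png'),None,fx=3,fy=3))"
```

```text
[-0.73240189 -0.15414252  3.14580516]
14.875870612197028 [-1.5935009   0.74804407  4.98885417]
[ 0.6  -1.34  2.29] [-0.19  0.09  0.06] 14.6341607270749
[ 0.68 -0.43  2.87] [-0.19  0.01  0.04] 14.989907459603758
7.9083 [ 0.60356071 -0.15966906  0.0693943 ]
```

View pics/w3b.png

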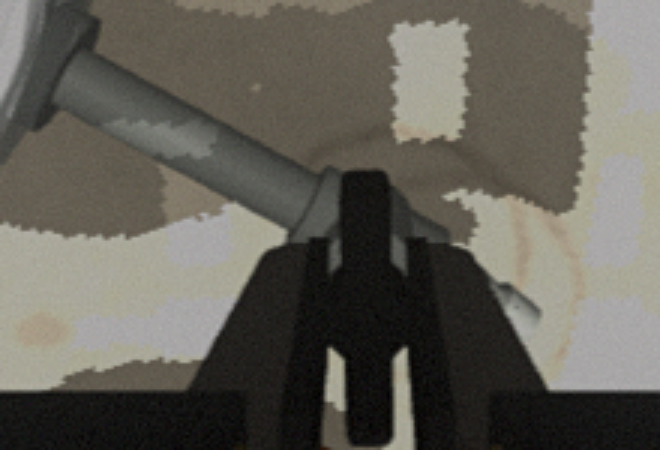

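View pics/s3.png

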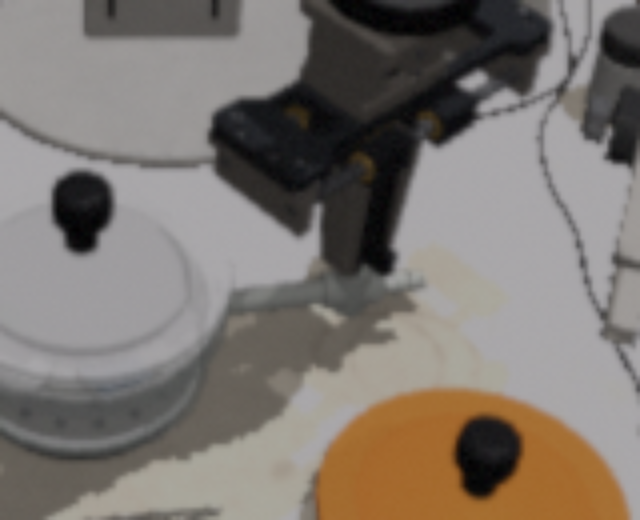

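The bar is turning with the jaws. I'll carry on to the stop.

```bash
python3 - <<'E'
from h import *
q=np.array(bot.current_joints())
for a in (15,15,15,10,4,3,2):
    q[5]-=np.radians(a); bot.set_joints(q)
    print(a,np.round(bot.current_contact_force(),2),np.round(bot.current_ft_torque(),2),round(bot.current_opening()*92,2))
    if abs(bot.current_ft_torque()[2])>.3: break
d=bot.read_camera("wrist");cv2.imwrite("pics/w4.png",cv2.resize(d["pixels"][150:300,180:440],None,fx=3,fy=3))
print(bot.current_clock(),bot.current_ee_pos())
E
```

```text
15 [ 1.02 -0.67  1.32] [-0.22 -0.08  0.02] 15.01
15 [ 2.12 -0.5   1.54] [-0.14 -0.27 -0.03] 14.97
15 [ 2.67 -1.73  0.33] [-0.17 -0.51  0.05] 14.97
10 [ 4.42 -0.32  0.54] [-0.09 -0.73 -0.02] 14.94
4 [4.62 0.34 0.08] [-0.05 -0.84 -0.03] 15.05
3 [ 5.36  0.04 -1.16] [-0.   -0.94 -0.21] 14.91
2 [ 5.38 -0.15 -0.33] [-0.04 -0.9  -0.33] 15.2
10.075 [ 0.60395994 -0.15955839  0.06945868]
```

View pics/w4.png

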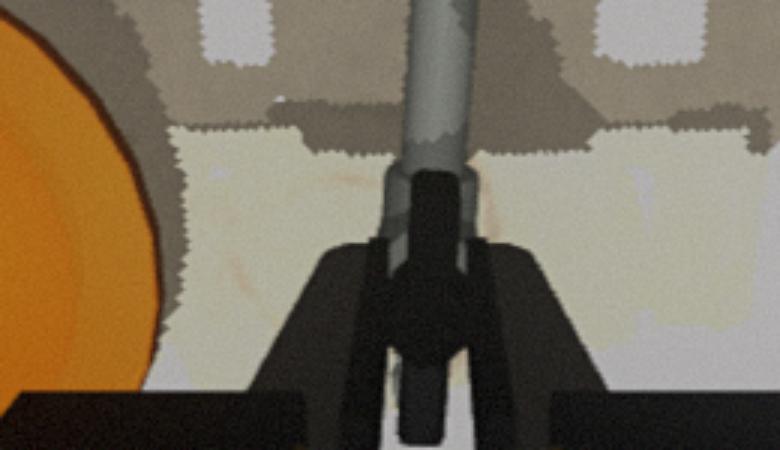

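The torque rise shows the handle is against its stop, and the bar is in line with the nozzle. I'll release it, lift away, check the handle and approach the knob.

```bash
python3 - <<'E'
from h import *
bot.set_gripper(.5,30)
p=np.array(bot.current_ee_pos());print(np.degrees(np.arctan2(*Ro.from_rotvec(bot.current_tool_rot()).as_matrix()[[1,0],0])))
bot.line_to([.6036,-.1598,.13],max_speed=.08)
bot.line_to([.55,-.1,.24],rot=rot(np.radians(40)),max_speed=.15)
bot.set_gripper(.68)
t=bot.read_camera("top");s=bot.read_camera("scene");w=bot.read_camera("wrist")
cv2.imwrite("pics/w5.png",w["pixels"]);np.savez("w5.npz",**w)
cv2.imwrite("pics/s5.png",cv2.resize(s["pixels"][120:280,240:440],None,fx=4,fy=3.75)[:600])
print(bot.current_clock(),bot.current_ee_pos(),bot.current_contact_force())
E
```

```text
43.7489736046764
13.2417 [ 0.54999668 -0.10002228  0.23998165] [ 0.18864175  0.38354964 -0.3145292 ]
```

View pics/w5.png

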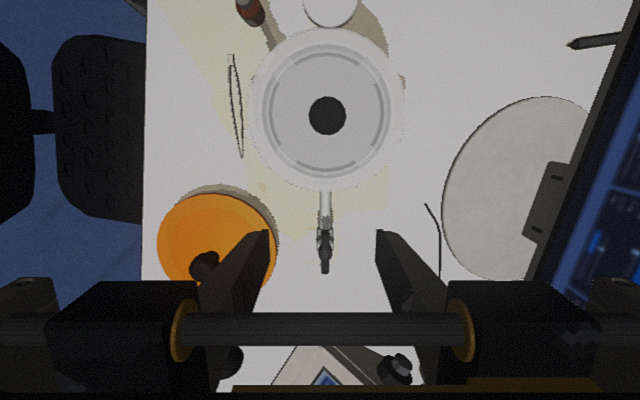

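View pics/s5.png

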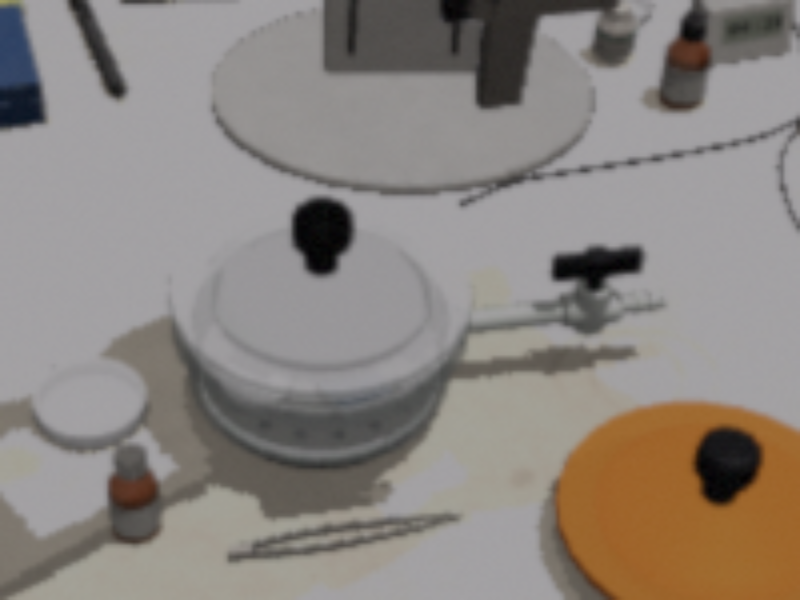

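The handle now lies in line with the nozzle (scene crop (597,262), wrist (325,250)). The bottle, dish and tweezers are unmoved. Next I'll refine the knob position from wrist (327,116) and grasp it.

```bash
python3 - <<'E'
from h import *
d=dict(np.load("w5.npz"));im=d["pixels"]
m=(im.max(2)<75).astype(np.uint8);k=np.zeros_like(m);k[85:150,295:360]=m[85:150,295:360]
n,l,s,c=cv2.connectedComponentsWithStats(k);i=1+s[1:,4].argmax()
P=ray(d,c[i],.143);print(s[i],c[i],P)
t=bot.read_camera("top")
print(tri([d,t],[c[i],(320.9,187.8)]))
K=(P+ray(t,(320.9,187.8),.143))/2;print(K)
bot.line_to([K[0],K[1],.19],max_speed=.15)
bot.line_to([K[0],K[1],.117],max_speed=.08)
f0=np.array(bot.current_contact_force());print(f0)
bot.set_gripper(0,8)
f1=np.array(bot.current_contact_force());print(bot.current_opening()*92,f1-f0,bot.current_ft_torque(),bot.current_ee_pos())
w=bot.read_camera("wrist");cv2.imwrite("pics/w6.png",w["pixels"])
print(bot.current_clock())
E
```

```text
[ 309   97   37   38 1097] [326.91066545 115.32269827] [ 0.50554291 -0.04197353  0.143     ]
[ 0.50537282 -0.04241487  0.15553875]
[ 0.5064059 -0.0422769  0.143    ]
[ 0.76512108 -0.76463259 -0.60393222]
31.661537330908473 [0.01290277 1.12455156 1.59202833] [ 0.13859951 -0.10462287 -0.00903444] [ 0.50664349 -0.04217284  0.11715941]
15.7
```

View pics/w6.png

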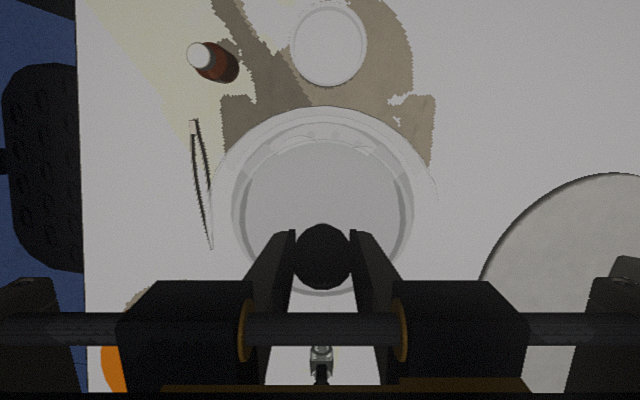

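The knob is held across its full diameter (31.7 mm). I'll increase the grip and lift gently in small steps.

```bash
python3 - <<'E'
from h import *
bot.set_gripper(0,55)
print(bot.current_opening()*92,bot.current_contact_force())
p0=np.array(bot.current_ee_pos()); x,y=p0[:2]; z0=.117
print(p0)
for k in range(1,16):
    bot.line_to([.5064,-.0423,z0+.0015*k],max_speed=.012)
    f=np.array(bot.current_contact_force());p=np.array(bot.current_ee_pos())
    print(k*1.5,np.round(f,1),np.round((p-p0)*1000,1),np.round(bot.current_ft_torque(),2))
    if (p-p0)[2]>.011: break
    if f[2]<-32: break
print(bot.current_clock(),bot.current_opening()*92)
E
```

```text
30.270040721649234 [1.81495836 1.23879709 0.65623725]
[ 0.50667796 -0.04216369  0.11716764]
1.5 [ 2.3  1.7 -6.7] [-0.7  0.1  0.6] [ 0.18 -0.58 -0.01]
3.0 [  0.6   1.4 -10.6] [-1.2  0.1  1.9] [ 0.18 -0.43  0.01]
4.5 [  1.2   0.5 -13.7] [-1.3  0.1  3.4] [ 0.15 -0.21  0.04]
6.0 [ -0.   -0.4 -16.6] [-1.1 -0.   5.1] [-0.02 -0.06  0.03]
7.5 [ 0.2  0.5 -4.1] [ 1.8 -0.9  9.9] [-0.05 -0.04  0.01]
9.0 [-0.   0.2 -5.5] [ 0.4 -0.4  9.7] [-0.03 -0.01  0.02]
10.5 [ 0.1 -0.3 -3.9] [-0.2 -0.2 10.4] [ 0.   -0.03 -0.04]
12.0 [-0.6  0.4 -3.4] [-0.2 -0.2 11.9] [-0.01 -0.    0.04]
18.1167 30.52922693151997
```

The gasket let go: the force peaked at about 16.6 N and fell to the weight of the lid alone. I'll raise to a 20 mm gap and check.

```bash
python3 - <<'E'
from h import *
bot.line_to([.5064,-.0423,.1372],max_speed=.02)
bot.hold(.5)
print(bot.current_ee_pos(),bot.current_contact_force(),bot.current_ft_torque(),np.linalg.norm(bot.current_joint_vel()),bot.current_opening()*92)
s=bot.read_camera("scene");w=bot.read_camera("wrist");t=bot.read_camera("top")
cv2.imwrite("pics/s7.png",cv2.resize(s["pixels"][120:270,240:440],None,fx=4,fy=4))
cv2.imwrite("pics/w7.png",w["pixels"]);cv2.imwrite("pics/t7.png",t["pixels"])
print(Ro.from_rotvec(bot.current_tool_rot()).as_matrix()[:,2],bot.current_clock())
E
```

```text
[ 0.50636543 -0.0422813   0.13715674] [-0.78250832 -0.2511795  -3.8353263 ] [-0.01507246  0.06744637 -0.04630118] 0.0031293425232131887 30.35309968911166
[ 2.01590020e-05  2.99231794e-05 -9.99999999e-01] 19.325
```

View pics/s7.png

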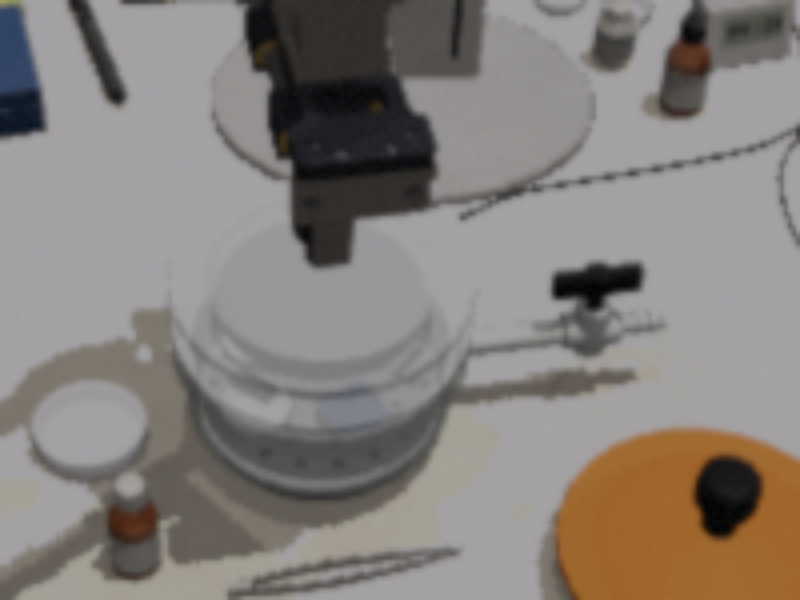

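View pics/w7.png

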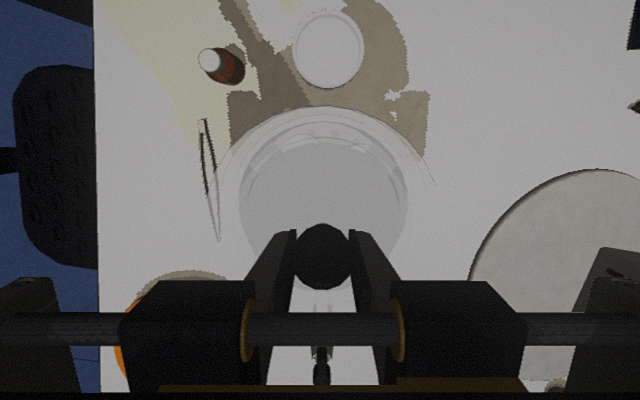

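Compared with before the lift, the knob sits at the same wrist pixels ((322,256) now, (323,256) then), so there was no slip or tilt. The scene shows an even gap, the stopcock still open and the surrounding objects in place.

```bash
python3 - <<'E'
from h import *
bot.job_done()
E
```

```text
the job is handed in; nothing more can be done
```

The stopcock is open, the lid is free, and I handed the job in with the arm still holding the lid level, about 2 cm above its rim. That was at about 19 s on the robot's clock, against the 58 s limit.

- **Stopcock:** I gripped the handle by its hub and turned it about 88° counter-clockwise, until the torque rose to 0.33 N m at the stop. The pictures afterwards show the bar in line with the nozzle, and it stayed that way.
- **Lid release:** I gripped the knob across its full width at 55 N and raised it in 1.5 mm steps. The pull peaked at about 16.6 N at 5 mm. The gasket then let go with a rise of about 5 mm, and the lid never went above 20 mm.
- **Final state:**
  - The tool had risen 20.0 mm and was vertical.
  - The force reading was about 3.8 N, roughly the weight of the lid, with almost no moment.
  - The knob had not shifted in the jaws.
  - The bottle, dish and tweezers look undisturbed.

I took the gap from the arm's rise, with only a visual check in the picture. The cameras disagreed by up to about 7 mm on positions, mostly the scene camera. I used the top and wrist views and corrected the stopcock's position by about 1 mm from contact forces. No check failed.

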